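# Nest the two vial carriers in the autosampler tray

### The job

Fit the two interlocking vial carriers into the three-sided tray so that they nest and fill it, both fully home: shift the blue one, which already lies in the tray, up against the rim nearest the robot so that the white one has room, and bring in the white one through the open side, its tongue in the blue one's notch. The carriers hold vials, so slide them flat on the worktop and never lift or tip them, and leave the stapler and the pot alone.

Things in the scene. Friction and masses are not known exactly. Their poses are not given: they have to be found in the camera images.
- tray: Fixed aluminium tray, rims 10 mm thick, 20 mm high on three sides; bottom paper-thin, no step. Origin: centre of the inside, on the worktop. Inside: x -72 to 72, y -66 to 66 mm. Back rim at +y; open mouth at -y (robot's right), side rims flare outward 16 mm over the 24 mm before it. The -x rim is nearest the robot. Turned -0.1 to 0.25 rad.
- blue_carrier: Blue L-shaped block 30 mm high, 0.15 to 0.31 kg, slides freely; vials fixed in it, tops 45 mm up. Origin: underside, centre of its outline (x -35 to 35, y -65 to 65 mm). Leg: x -35 to 5, full length. Head: x 5 to 35, y 0 to 65, with a notch in its -y face (x 11 to 28, 12 mm deep). Starts in the tray, nearly parallel to it.
- white_carrier: White block 30 mm high, 0.18 to 0.36 kg, slides freely; vials fixed in it, tops 45 mm up. Origin: underside, centre of its outline (x -50 to 50, y -65 to 65 mm). Body: x -20 to 50, full length, flat +x and -y faces, +y corners rounded 12 mm. Foot: x -50 to -20, y -65 to -1.5, with a tongue (x -43.5 to -31.5) reaching y 8. Starts outside the mouth, +y end to it, up to 0.3 rad askew.
- hook_place (a point): Where the blue carrier's origin belongs (tray x -36, y 0 mm), axes as the tray's; 1 mm play to the rims, about 2 mm between the carriers. The blue one starts 14 to 24 mm from here towards +x and 3 to 12 mm towards -y; 47 mm or more stay free between its head and the far (+x) rim.
- key_place (a point): Where the white carrier's origin belongs (tray x +21, y 0 mm), axes as the tray's. The white one starts 15 to 49 mm from here towards +x and 180 to 205 mm towards -y. Pushed in, its foot also pushes the blue one home against the back rim.
- stapler: Blue stapler, 34 x 125 x 36 mm, bystander; origin at the centre of its underside.
- pot: White lidded pot, 46 mm wide and 46 mm high, bystander; origin at the centre of its underside.

How it is judged:
By the outcome, as a careful person would: the job done as asked, in the order asked, and still so for the second after the job is handed in, with the robot touching nothing.
It also fails if it takes over 67 s, if anything falls off the work surface, if the arm or the gripper's body presses on something with over 40 N, if the wrist force passes 120 N, or if a joint passes its speed limit or range.

### The arm

A 6-joint arm with a two-finger parallel gripper is mounted at the origin on a cart in front of the work surface, level with it; the furniture and walls round the work are solid. World frame = base frame: x ahead of the robot, y to its left, z up, the work surface at z = 0. Lengths are in m, angles in rad, forces in N, time in s.
With the tool pointing down it reaches from about 0.35 to 0.975 m from the base axis. Payload 4.9 kg.
Tool frame: the origin (TCP) lies midway between the tips of the shut fingers; the grasp point (between the pads) lies 19 mm behind it; z points along the fingers, y is the line along which they close (so a half turn about z gives the same grasp; the last joint's range is limited). The gripper opens to 85 mm and grips with 20 to 120 N. Pads are 22 mm wide; open, the fingers measure 114 mm over their backs; the gripper's body (76 mm by 85 mm) begins 54 mm behind the grasp point. The pads swing forward as they close: fully open they stand 13 mm farther back than shut.
Start: joints at [-1.465, 0.053, 1.613, -0, 1.476, -0.119], TCP at [0.139, -0.609, 0.231] pointing down, gripper open.
Joint ranges: [-3.01, 3.01], [-1.01, 2.22], [0.06, 2.58], [-1.02, 4.17], [0.09, 2.62], [-3.14, 3.14]. Speed limits (rad/s): [2.57, 2.57, 3.14, 3.14, 3.14, 3.14].

### API

Orientations are given as a unit quaternion [w, x, y, z].
In Python, from plant import manip, vision, sensors gives the robot as it stands (manip), with the cameras (vision) and the readings (sensors).
- The arm moves only by the shell command python3 shift.py, which reads ROWS from standard input. ROWS is a JSON object with one list for each field, all of the same length, 1 to 5, a row being the entries at one place: jaw (the opening from 0.0 (shut) to 1.0 (fully open)), tx, ty, tz (the shift in shares of the most that a row can go, 1 being 62.5 mm), ax, ay, az (a rotation vector in normalised numbers (1 is pi rad)); each row shifts and turns the commanded pose from where the row before left it, along the tool's axes as they then stand; what a row does not reach is not made up. A row lasts 1/8 s, in which the tool goes at most 0.0625 m and 0.188 rad, less where a joint would pass 70% of its speed; a pose out of reach is approached as far as the arm can. The fingers move at their own pace and stop on an object; the grip force is fixed at half the most. Time passes only in rows, so rows that do not move let the fingers close. It prints the time, the measured TCP pose, the force, the opening and the grip force at its end. Shift and turn numbers lie between -1 and 1, and a call with a number outside is refused. Input that does not fit is refused with a message, and nothing moves.
- sensors.state(): the state, without advancing time (a new reading comes with each control period).
- vision.grab_frame(name): name is "scene" or "top" or "wrist"; returns the picture (420x560x3 uint8, red, green, blue); there is no depth.
- vision.camera_params(name): a dict with "intrinsics" (3x3 intrinsics, pixels), "xyz" and "orientation" of the camera in the world. Camera axes: x right, y down, z forward; pixel columns grow to the right and rows downward; lengths in m; the calibration is good to about 2 mm. A picture is of the moment at which its call begins: read the wrist's pose just before it. camera_params takes no time and is no camera call; for the wrist camera it gives the pose at the moment of the call.
- manip.job_done(): hands the job in; it is judged then, once.
The state is a dict: "time": time; "joint_pos": joint angles; "joint_vel": joint speeds; "joint_efforts": joint torques, N m; "tool_pos": TCP position; "tool_rot": TCP orientation; "contact_force": force on the tool from outside, world axes, zero at the start; "ft_torque": the same for the moment, N m; "gripper_width": opening from 0.0 (shut) to 1.0 (fully open); "grasp_force": force on a finger pad.
Only numpy, scipy, OpenCV 4.12 (cv2) and the standard library are available. Lean on these libraries where they do the work, as an engineer would, in place of code of your own. Each camera call takes 0.05 s, during which the arm holds its last target. There are 200 camera calls.

## Working session

There is one attempt and no reset: what is moved stays moved. The work goes in short steps, Python scripts to look and compute and a shell command to move; the robot and the scene stay as the last step left them, time stands still between calls to the robot, and variables do not carry over. Pictures are saved under pics/ and viewed, at most 10 in all, crops included, and the job is handed in when it is done.

```bash
ls; mkdir -p pics
python3 - <<'E'
from plant import manip, vision, sensors
import cv2
for n in("top","scene"):
    f=vision.grab_frame(n); cv2.imwrite(f"pics/{n}0.png",cv2.resize(f[:,:,::-1],(800,600),interpolation=cv2.INTER_CUBIC)); cv2.imwrite(f"pics/{n}0raw.png",f[:,:,::-1])
    print(n,vision.camera_params(n))
print(sensors.state())
E
```

```text
pics
plant.py
shift.py
top {'intrinsics': array([[470.22159923,   0.        , 280.53169022],
       [  0.        , 470.22159923, 213.09155161],
       [  0.        ,   0.        ,   1.        ]]), 'xyz': array([ 0.51289286, -0.06489502,  1.02224911]), 'orientation': array([-0.00750694,  0.71665759, -0.69697714,  0.02384164])}
scene {'intrinsics': array([[540.1195979 ,   0.        , 274.65810803],
       [  0.        , 540.1195979 , 203.79791035],
       [  0.        ,   0.        ,   1.        ]]), 'xyz': array([0.09695153, 0.44568901, 0.87113906]), 'orientation': array([ 0.12233003, -0.34383444,  0.87300676, -0.32353119])}
{'time': 0.1, 'joint_pos': array([-1.46498917e+00,  5.32994183e-02,  1.61420444e+00, -2.08544533e-05,
        1.47601401e+00, -1.18992733e-01]), 'joint_vel': array([-0.00054804, -0.00087599, -0.00303661, -0.00106118,  0.00176249,
       -0.00082662]), 'joint_efforts': array([-4.32122115e-04, -3.94904745e+01, -3.71365142e+01, -1.08518539e-04,
        3.91841138e-03, -9.24065006e-06]), 'tool_pos': array([ 0.13925609, -0.60868492,  0.23015213]), 'tool_rot': array([-9.62653007e-04,  9.93689201e-01,  1.12164363e-01, -4.03303764e-06]), 'contact_force': array([-0.35095309, -0.13931959, -0.21667931]), 'ft_torque': array([ 0.01221804, -0.01082198, -0.03430568]), 'grasp_force': 0.0, 'gripper_width': 1.0000311985449735}
```

View pics/top0.png

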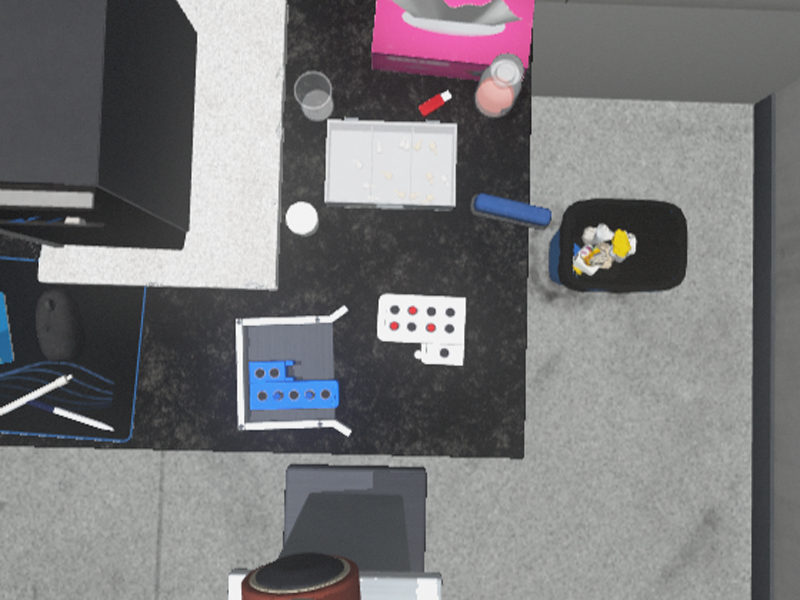

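Run:
```python
import cv2
f=cv2.imread("pics/top0raw.png")[200:320,155:335]
cv2.imwrite("pics/topcrop.png",cv2.resize(f,None,fx=4.4,fy=4.4,interpolation=cv2.INTER_CUBIC))
```

```text
(no output)
```

View pics/topcrop.png

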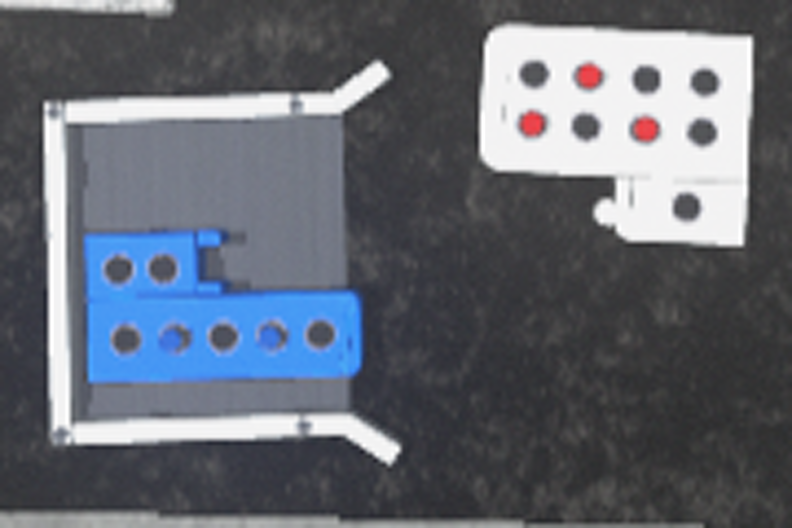

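View pics/scene0.png

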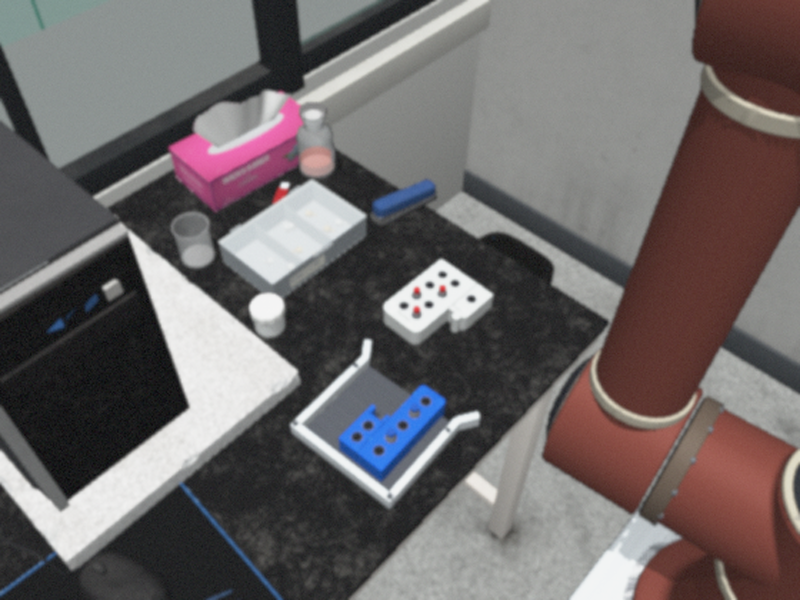

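```bash
cat > h.py <<'E'
from plant import manip, vision, sensors
import numpy as np
from scipy.spatial.transform import Rotation as R
def w2(px,z,P):
    px=np.atleast_2d(px).astype(float); d=np.c_[(px-P['intrinsics'][:2,2])/np.diag(P['intrinsics'])[:2],np.ones(len(px))]
    q=P['orientation']; d=R.from_quat(np.r_[q[1:],q[0]]).apply(d)
    return (P['xyz']+d*((z-P['xyz'][2])/d[:,2])[:,None])[:,:2]
def fit(model,world):
    m=np.array(model,float)/1000; mc=m.mean(0); wc=world.mean(0); a=m-mc;b=world-wc
    th=np.arctan2((a[:,0]*b[:,1]-a[:,1]*b[:,0]).sum(),(a*b).sum())
    c,s=np.cos(th),np.sin(th); M=np.array([[c,-s],[s,c]]); t=wc-M@mc
    return t,th,np.abs(m@M.T+t-world).max(1)*1000
def crop(px,s=4.4,o=(155,200)): return (np.array(px)+.5)/s-.5+np.array(o)
def loc(p,t,th): return R.from_euler('z',-th).as_matrix()[:2,:2]@(np.array(p)-t)*1000
def wld(m,t,th): return R.from_euler('z',th).as_matrix()[:2,:2]@np.array(m)/1000+t
E
python3 - <<'E'
from h import *
P=vision.camera_params("top")
np.set_printoptions(precision=4,suppress=True)
D={'tray':(.02,[(44,102),(52,445),(67,124),(72,424),(340,113),(345,415)],[(82,76),(-82,76),(72,66),(-72,66),(72,-66),(-72,-66)]),
'white':(.03,[(753,37),(744,246),(480,97),(617,176)],[(50,-65),(-50,-65),(15,65),(-20,-1.5)]),
'blue':(.03,[(84,235),(88,383),(360,334),(222,231),(222,293)],[(35,65),(-35,65),(-15,-65),(35,0),(5,0)])}
r={}
for k,(z,p,m) in D.items():
    r[k]=fit(m,w2(crop(p),z,P)); print(k,*r[k])
for k in('white','blue'): print(k,loc(r[k][0],*r['tray'][:2]),r[k][1]-r['tray'][1])
for n,p in(('stapler',(510,210)),('pot',(302,218))): print(n,w2((np.array(p)+.5)*.7-.5,.04,P))
E
```

```text
tray [0.4524 0.077 ] 0.057170403088549815 [0.2579 0.5376 0.7143 0.2656 0.7798 1.2919]
white [ 0.5219 -0.117 ] -0.01962577076983126 [0.2984 0.3442 0.129  0.7716]
blue [0.4358 0.0671] 0.052568037451507774 [0.2382 0.5797 0.549  0.1995 0.6524]
white [  58.3387 -197.6776] -0.07679617385838107
blue [-17.0833  -8.8704] -0.004602365637042041
stapler [[ 0.7014 -0.2444]]
pot [[0.6799 0.0617]]
```

Units first: shifts go in shares of 62.5 mm and turns go in shares of pi rad. So -0.1754 rad / 3.1416 = -0.0558.

```bash
echo '{"jaw":[0, 0, 0, 0], "tx":[0, 0, 0, 0], "ty":[0, 0, 0, 0], "tz":[0, 0, 0, 0], "ax":[0, 0, 0, 0], "ay":[0, 0, 0, 0], "az":[-0.0558, -0.0558, -0.0558, -0.0558]}' | python3 shift.py; echo '{"jaw":[0, 0, 0, 0], "tx":[0, 0, 0, 0], "ty":[0, 0, 0, 0], "tz":[0, 0, 0, 0], "ax":[0, 0, 0, 0], "ay":[0, 0, 0, 0], "az":[-0.0558, -0.0558, -0.0558, -0.0558]}' | python3 shift.py
cat >> h.py <<'E'
T=(np.array([0.4524,0.0770]),0.05717)
def psi():
    q=sensors.state()['tool_rot']; x=R.from_quat(np.r_[q[1:],q[0]]).as_matrix(); return np.arctan2(x[1,0],x[0,0]),x[:,2]
def go(tx,ty,z):
    "tool-frame shift to tray point (mm), TCP height z (m)"
    s=sensors.state(); p=s['tool_pos']; q=s['tool_rot']; M=R.from_quat(np.r_[q[1:],q[0]]).as_matrix()
    d=np.r_[wld((tx,ty),*T),z]-p
    print('tray now',loc(p[:2],*T).round(1),'z',p[2].round(4),'yaw-tray',round(psi()[0]-np.pi/2-T[1],4),'axis',M[:,2].round(4),'tool shift',(M.T@d).round(4),'F',s['contact_force'].round(1),'w',round(s['gripper_width'],3))
E
python3 -c "
from h import *
go(45,5,.1)"
```

```text
time: 0.6
tool_pos: [0.1393, -0.6089, 0.2305]
tool_rot: [-0.001, 0.893, 0.449, 0.0]
contact_force: [0.2, -0.4, -0.9]
gripper_width: 0.148
grasp_force: 0.0
time: 1.1
tool_pos: [0.1393, -0.6089, 0.2305]
tool_rot: [-0.0, 0.684, 0.729, 0.0]
contact_force: [0.2, -0.3, -0.7]
gripper_width: 0.004
grasp_force: 0.0
tray now [-351.8 -666.9] z 0.2305 yaw-tray 0.0058 axis [-1.0e-04  1.3e-03 -1.0e+00] tool shift [0.6694 0.4007 0.1313] F [ 0.2 -0.3 -0.7] w 0.004
```

In the tool's units: 0.0515 m is 0.824, 0.0308 m is 0.4928, 0.0058 rad / 3.1416 = 0.0018.

```bash
echo '{"jaw":[0, 0, 0, 0, 0], "tx":[0.824, 0.824, 0.824, 0.824, 0.824], "ty":[0.4928, 0.4928, 0.4928, 0.4928, 0.4928], "tz":[0, 0, 0, 0, 0], "ax":[0, 0, 0, 0, 0], "ay":[0, 0, 0, 0, 0], "az":[0.0018, 0, 0, 0, 0]}' | python3 shift.py | head -2; echo '{"jaw":[0, 0, 0, 0, 0], "tx":[0.824, 0.824, 0.824, 0.824, 0.824], "ty":[0.4928, 0.4928, 0.4928, 0.4928, 0.4928], "tz":[0, 0, 0, 0, 0], "ax":[0, 0, 0, 0, 0], "ay":[0, 0, 0, 0, 0], "az":[0, 0, 0, 0, 0]}' | python3 shift.py |head -2;  echo '{"jaw":[0, 0, 0, 0], "tx":[0.824, 0.824, 0.824, 0], "ty":[0.4928, 0.4928, 0.4928, 0], "tz":[0.32, 0.48, 0.48, 0], "ax":[0, 0, 0, 0], "ay":[0, 0, 0, 0], "az":[0, 0, 0, 0]}' | python3 shift.py
python3 -c "
from h import *
go(46,5,.012)"
```

```text
time: 1.72
tool_pos: [0.28, -0.3421, 0.2308]
time: 2.35
tool_pos: [0.4205, -0.077, 0.2311]
time: 2.85
tool_pos: [0.4986, 0.0751, 0.1516]
tool_rot: [-0.003, 0.687, 0.727, -0.002]
contact_force: [-1.0, -1.9, 0.6]
gripper_width: 0.0
grasp_force: 0.0
tray now [46.  -4.6] z 0.1516 yaw-tray -0.0007 axis [-7.5e-03  4.0e-04 -1.0e+00] tool shift [0.0095 0.001  0.1396] F [-1.  -1.9  0.6] w 0.0
```

In the tool's units: 0.05 m is 0.8, 0.038 m is 0.608.

```bash
echo '{"jaw":[0, 0, 0, 0], "tx":[0.152, 0, 0, 0], "ty":[0.016, 0, 0, 0], "tz":[0.8, 0.8, 0.608, 0], "ax":[0, 0, 0, 0], "ay":[0, 0, 0, 0], "az":[0, 0, 0, 0]}' | python3 shift.py
python3 -c "
from h import *
go(36,5,.012)"
```

```text
time: 3.35
tool_pos: [0.4977, 0.0809, 0.0149]
tool_rot: [-0.002, 0.689, 0.725, -0.003]
contact_force: [0.9, -0.7, -0.5]
gripper_width: 0.0
grasp_force: 0.0
tray now [45.4  1.3] z 0.0149 yaw-tray -0.0068 axis [-7.1e-03 -4.0e-04 -1.0e+00] tool shift [ 0.0037 -0.0094  0.0029] F [ 0.9 -0.7 -0.5] w 0.0
```

In the tool's units: -0.006 m is -0.096, 0.0037 m is 0.0592.

```bash
echo '{"jaw":[0, 0, 0, 0, 0], "tx":[0.0592, 0, 0, 0, 0], "ty":[-0.096, -0.096, -0.096, -0.096, 0], "tz":[0, 0, 0, 0, 0], "ax":[0, 0, 0, 0, 0], "ay":[0, 0, 0, 0, 0], "az":[0, 0, 0, 0, 0]}' | python3 shift.py
python3 -c "
from h import *
go(13.5,5,.012)"
```

```text
time: 3.98
tool_pos: [0.4774, 0.0842, 0.0188]
tool_rot: [0.001, 0.689, 0.725, 0.001]
contact_force: [1.7, 0.1, 3.3]
gripper_width: 0.001
grasp_force: 1.3
tray now [25.4  5.8] z 0.0188 yaw-tray -0.0057 axis [ 0.0026  0.     -1.    ] tool shift [-0.0009 -0.0119  0.0068] F [1.7 0.1 3.3] w 0.001
```

Run:
```python
from h import *
import cv2
f=vision.grab_frame("scene")[:,:,::-1]
go(13.5,5,.012)
cv2.imwrite("pics/s1.png",cv2.resize(f[240:370,170:350],None,fx=4.4,fy=4.4,interpolation=cv2.INTER_CUBIC))
```

```text
tray now [25.4  5.8] z 0.0186 yaw-tray -0.0058 axis [ 2.2e-03  1.0e-04 -1.0e+00] tool shift [-0.0009 -0.0119  0.0066] F [ 2.3 -0.6  2.9] w -0.005
```

View pics/s1.png

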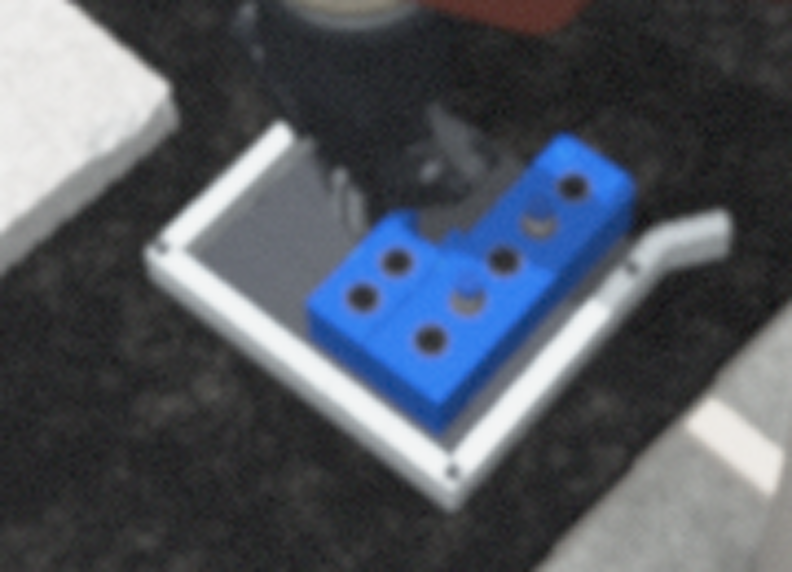

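In the tool's units: -0.004 m is -0.064, -0.003 m is -0.048.

```bash
echo '{"jaw":[0, 0, 0, 0], "tx":[-0.016, 0, 0, 0], "ty":[-0.064, -0.064, -0.048, 0], "tz":[0.048, 0.032, 0, 0], "ax":[0, 0, 0, 0], "ay":[0, 0, 0, 0], "az":[0, 0, 0, 0]}' | python3 shift.py
python3 -c "
from h import *
go(13.5,5,.014)"
```

```text
time: 4.53
tool_pos: [0.4644, 0.0826, 0.0118]
tool_rot: [-0.001, 0.689, 0.725, -0.001]
contact_force: [0.2, -0.2, -0.1]
gripper_width: -0.001
grasp_force: 0.0
tray now [12.3  4.9] z 0.0118 yaw-tray -0.0058 axis [-2.6e-03 -1.0e-04 -1.0e+00] tool shift [ 0.0001  0.0012 -0.0022] F [ 0.2 -0.2 -0.1] w -0.001
```

In the tool's units: -0.002 m is -0.032.

```bash
for i in 1 2; do :; done; echo '{"jaw":[0, 0, 0], "tx":[0, 0, 0], "ty":[-0.032, -0.032, 0], "tz":[0, 0, 0], "ax":[0, 0, 0], "ay":[0, 0, 0], "az":[0, 0, 0]}' | python3 shift.py | grep -E 'pos|force'
python3 - <<'E'
from h import *
import cv2
f=vision.grab_frame("scene")[:,:,::-1]
go(13.5,5,.012)
cv2.imwrite("pics/s2.png",cv2.resize(f[240:370,170:350],None,fx=4.4,fy=4.4,interpolation=cv2.INTER_CUBIC))
E
```

```text
tool_pos: [0.4637, 0.0824, 0.0138]
contact_force: [5.1, -0.5, -0.5]
grasp_force: 2.8
tray now [11.6  4.8] z 0.0138 yaw-tray -0.0058 axis [ 4.8e-03  1.0e-04 -1.0e+00] tool shift [0.0002 0.0019 0.0018] F [5.3 0.7 0. ] w -0.0
```

View pics/s2.png

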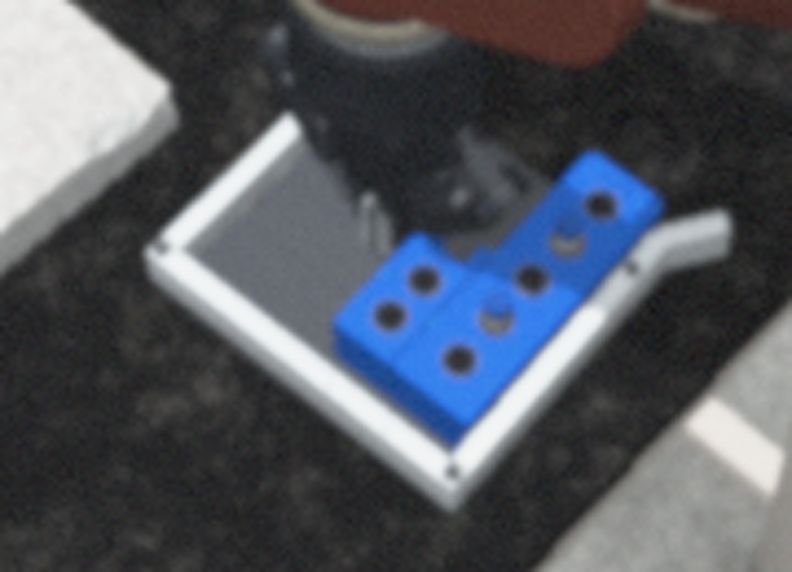

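In the tool's units: -0.002 m is -0.032.

```bash
echo '{"jaw":[0, 0], "tx":[0, 0], "ty":[-0.032, 0], "tz":[0, 0], "ax":[0, 0], "ay":[0, 0], "az":[0, 0]}' | python3 shift.py | grep -E 'pos|force'; echo '{"jaw":[0, 0, 0, 0.9], "tx":[0, 0, 0, 0], "ty":[0.128, 0.128, 0, 0], "tz":[0, 0, -0.96, -0.96], "ax":[0, 0, 0, 0], "ay":[0, 0, 0, 0], "az":[0, 0, 0, 0]}' | python3 shift.py | grep -E 'pos|force'
echo '{"jaw":[1, 1, 1, 1], "tx":[-0.96, -0.96, -0.48, 0], "ty":[0.08, 0.08, 0.08, 0], "tz":[0, 0, 0, 0], "ax":[0, 0, 0, 0], "ay":[0, 0, 0, 0], "az":[0.0226, 0, 0, 0]}' | python3 shift.py | grep -E 'pos|force'
python3 - <<'E'
from h import *
import cv2
f=vision.grab_frame("top")[:,:,::-1]
cv2.imwrite("pics/t2.png",cv2.resize(f[200:320,155:335],None,fx=4.4,fy=4.4,interpolation=cv2.INTER_CUBIC))
W=(np.array([0.5219,-0.117]),-0.0196)
print(loc(wld((15,24),*W),*T)); go(*loc(wld((15,24),*W),*T),.1)
E
```

```text
tool_pos: [0.4636, 0.0824, 0.0148]
contact_force: [8.1, 0.5, 0.2]
grasp_force: 4.3
tool_pos: [0.4744, 0.0831, 0.1322]
contact_force: [0.6, -0.3, 0.8]
grasp_force: 0.0
tool_pos: [0.4918, -0.0682, 0.1321]
contact_force: [-1.0, -0.4, 0.7]
grasp_force: 0.0
[  75.09800455 -174.87530969]
tray now [  30.9 -146. ] z 0.132 yaw-tray -0.0787 axis [-0.002  0.001 -1.   ] tool shift [-0.0253  0.0464  0.0318] F [-0.2  0.2 -0.1] w 1.002
```

View pics/t2.png

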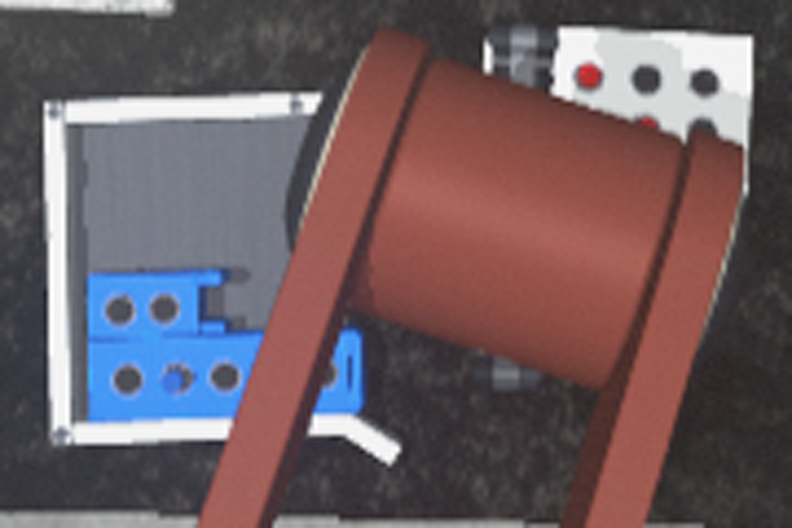

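In the tool's units: 0.0464 m is 0.7424, -0.0253 m is -0.4048.

```bash
echo '{"jaw":[1, 1], "tx":[-0.4048, 0], "ty":[0.7424, 0], "tz":[0, 0], "ax":[0, 0], "ay":[0, 0], "az":[0, 0]}' | python3 shift.py | grep -E 'pos|force'
python3 - <<'E'
from h import *
go(75.1,-174.9,.07)
P=vision.camera_params("wrist"); print(P)
import cv2
f=vision.grab_frame("wrist")[:,:,::-1]
cv2.imwrite("pics/w1.png",f)
E
```

```text
tool_pos: [0.539, -0.0926, 0.1313]
contact_force: [-1.0, 0.6, -0.0]
grasp_force: 0.0
tray now [  76.7 -174.2] z 0.1313 yaw-tray -0.0764 axis [-0.0023  0.001  -1.    ] tool shift [-0.0008 -0.0014  0.0613] F [-1.   0.6 -0. ] w 0.999
{'intrinsics': array([[325.89061524,   0.        , 280.27452837],
       [  0.        , 325.89061524, 203.39812847],
       [  0.        ,   0.        ,   1.        ]]), 'xyz': array([ 0.54108669, -0.01692141,  0.27499397]), 'orientation': array([ 0.14813681,  0.98891647, -0.00944028, -0.00325287])}
```

View pics/w1.png

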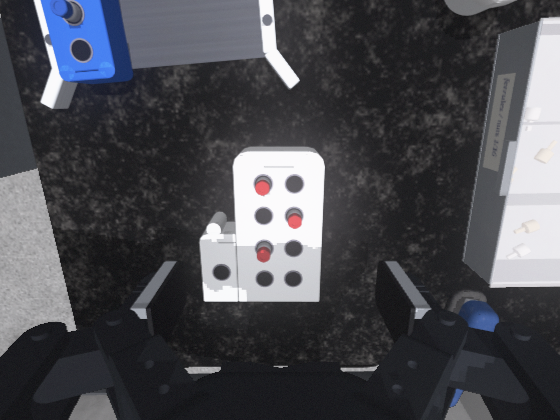

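In the tool's units: 0.05 m is 0.8, 0.045 m is 0.72.

```bash
echo '{"jaw":[1, 1, 1, 1], "tx":[-0.0128, 0, 0, 0], "ty":[-0.0224, 0, 0, 0], "tz":[0.8, 0.72, 0.416, 0], "ax":[0, 0, 0, 0], "ay":[0, 0, 0, 0], "az":[0, 0, 0, 0]}' | python3 shift.py | grep -E 'pos|force'
echo '{"jaw":[0, 0, 0, 0], "tx":[0, 0, 0, 0], "ty":[0, 0, 0, 0], "tz":[0, 0, 0, 0], "ax":[0, 0, 0, 0], "ay":[0, 0, 0, 0], "az":[0, 0, 0, 0]}' | python3 shift.py | grep -E 'pos|force|width'
python3 - <<'E'
from h import *
go(75.1-19.5,-174.9+71,.01)
E
```

```text
tool_pos: [0.5336, -0.0916, 0.0092]
contact_force: [0.4, -0.5, 1.4]
grasp_force: 0.0
tool_pos: [0.5381, -0.0937, 0.0139]
contact_force: [-0.5, 2.2, 7.0]
gripper_width: 0.797
grasp_force: 69.7
tray now [  75.8 -175.3] z 0.0139 yaw-tray -0.0765 axis [ 3.2e-03 -2.0e-04 -1.0e+00] tool shift [ 0.0697 -0.0256  0.0038] F [-0.5  2.2  7. ] w 0.797
```

In the tool's units: 0.0148 m is 0.2368, -0.0068 m is -0.1088, -0.0765 rad / 3.1416 = -0.0244.

```bash
python3 -c "
from h import *
go(35.5,-104,.0139)"
echo '{"jaw":[0, 0, 0, 0, 0], "tx":[0.2368, 0.2368, 0.2368, 0.2368, 0.2368], "ty":[-0.1088, -0.1088, -0.1088, -0.1088, -0.1088], "tz":[0, 0, 0, 0, 0], "ax":[0, 0, 0, 0, 0], "ay":[0, 0, 0, 0, 0], "az":[0, 0, 0, 0, -0.0244]}' | python3 shift.py | grep -E 'pos|force|width'
echo '{"jaw":[0, 0], "tx":[0, 0], "ty":[0, 0], "tz":[0, 0], "ax":[0, 0], "ay":[0, 0], "az":[0, 0]}' | python3 shift.py | grep -E 'pos|force|width'
python3 - <<'E'
from h import *
go(35.5,-104,.0139)
E
```

```text
tray now [  75.8 -175.3] z 0.0139 yaw-tray -0.0765 axis [ 3.2e-03 -2.0e-04 -1.0e+00] tool shift [ 0.068  -0.0457 -0.0001] F [-0.5  2.2  7. ] w 0.797
tool_pos: [0.506, -0.0311, 0.0155]
contact_force: [-9.0, -57.0, 13.6]
gripper_width: 0.797
grasp_force: 70.3
tool_pos: [0.5033, -0.0282, 0.0143]
contact_force: [-13.6, -36.4, 16.0]
gripper_width: 0.791
grasp_force: 70.6
tray now [  44.8 -107.9] z 0.0143 yaw-tray 0.002 axis [-0.0029 -0.0205 -0.9998] tool shift [ 0.0039 -0.0093  0.0004] F [-13.6 -36.4  16. ] w 0.791
```

In the tool's units: -0.012 m is -0.192, -0.006 m is -0.096.

```bash
echo '{"jaw":[0, 0, 0], "tx":[-0.192, -0.096, 0], "ty":[0, 0, 0], "tz":[0, 0, 0], "ax":[0, 0, 0], "ay":[0, 0, 0], "az":[0, 0, 0]}' | python3 shift.py | grep -E 'pos|force|width'
python3 - <<'E'
from h import *
go(35.5,-106,.0139)
E
```

```text
tool_pos: [0.506, -0.0359, 0.0138]
contact_force: [-3.2, 3.8, 11.9]
gripper_width: 0.796
grasp_force: 70.2
tray now [  47.  -115.8] z 0.0138 yaw-tray -0.0019 axis [ 0.0022  0.0022 -1.    ] tool shift [ 0.0098 -0.0115 -0.0001] F [-3.2  3.8 11.9] w 0.796
```

In the tool's units: -0.006 m is -0.096, -0.0055 m is -0.088.

```bash
echo '{"jaw":[0, 0, 0], "tx":[0, 0, 0], "ty":[-0.096, -0.088, 0], "tz":[0, 0, 0], "ax":[0, 0, 0], "ay":[0, 0, 0], "az":[0, 0, 0]}' | python3 shift.py | grep -E 'pos|force|width'
python3 - <<'E'
from h import *
import cv2
go(35.5,-106,.0139)
f=vision.grab_frame("scene")[:,:,::-1]
cv2.imwrite("pics/s3.png",cv2.resize(f[180:340,190:390],None,fx=3.75,fy=3.75,interpolation=cv2.INTER_CUBIC))
E
```

```text
tool_pos: [0.4958, -0.0375, 0.014]
contact_force: [3.0, 0.4, 7.1]
gripper_width: 0.794
grasp_force: 69.5
tray now [  36.7 -116.8] z 0.014 yaw-tray -0.0002 axis [ 6.1e-03 -9.0e-04 -1.0e+00] tool shift [ 0.0108 -0.0012  0.    ] F [3.  0.4 7.1] w 0.794
```

View pics/s3.png

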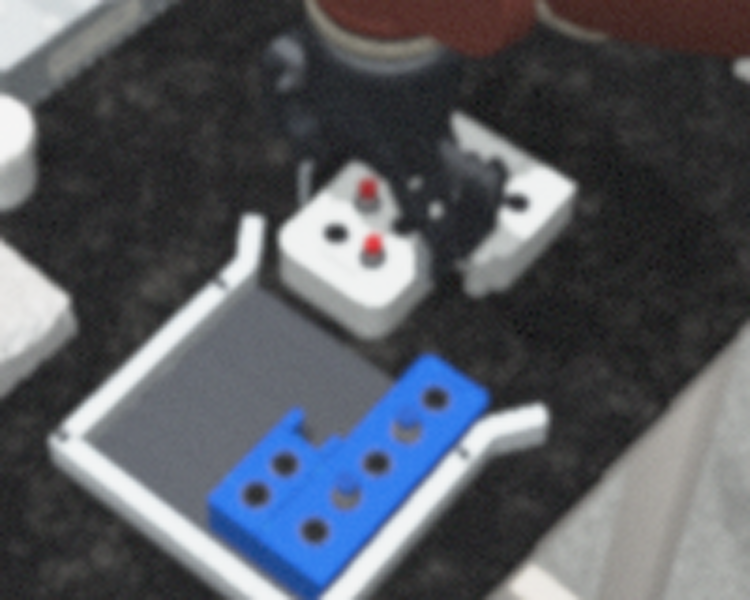

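In the tool's units: 0.008 m is 0.128, -0.0012 m is -0.0192.

```bash
echo '{"jaw":[0, 0], "tx":[0.128, 0], "ty":[-0.0192, 0], "tz":[0, 0], "ax":[0, 0], "ay":[0, 0], "az":[0, 0]}' | python3 shift.py | grep -E 'pos|force|width'
echo '{"jaw":[1, 1, 1, 1, 1], "tx":[0, 0, 0, 0, 0], "ty":[0, 0, 0, 0, 0], "tz":[0, 0, 0, -0.96, -0.96], "ax":[0, 0, 0, 0, 0], "ay":[0, 0, 0, 0, 0], "az":[0, 0, 0, 0, 0]}' | python3 shift.py | grep -E 'pos|force|width'
echo '{"jaw":[0.5, 0.5, 0.5, 0.5], "tx":[-0.96, -0.96, -0.64, 0], "ty":[-0.16, -0.16, 0, 0], "tz":[0, 0, 0, 0], "ax":[0, 0, 0, 0], "ay":[0, 0, 0, 0], "az":[0, 0, 0, 0]}' | python3 shift.py | grep -E 'pos|force|width'
python3 - <<'E'
from h import *
import cv2
P=vision.camera_params("wrist"); go(21,-200,.0139); print(P)
f=vision.grab_frame("wrist")[:,:,::-1]
cv2.imwrite("pics/w2.png",cv2.resize(f[0:330,60:500],None,fx=1.8,fy=1.8,interpolation=cv2.INTER_CUBIC))
E
```

```text
tool_pos: [0.4937, -0.0302, 0.0139]
contact_force: [2.8, -2.7, 7.8]
gripper_width: 0.795
grasp_force: 69.7
tool_pos: [0.4906, -0.0294, 0.1316]
contact_force: [-0.1, -0.7, 0.7]
gripper_width: 0.999
grasp_force: 0.0
tool_pos: [0.4806, -0.1927, 0.1315]
contact_force: [0.9, 0.5, -0.4]
gripper_width: 0.498
grasp_force: 0.0
tray now [  12.8 -270.9] z 0.1315 yaw-tray -0.0043 axis [-4.e-04  1.e-04 -1.e+00] tool shift [0.0709 0.008  0.1176] F [ 0.9  0.5 -0.4] w 0.498
{'intrinsics': array([[325.89061524,   0.        , 280.27452837],
       [  0.        , 325.89061524, 203.39812847],
       [  0.        ,   0.        ,   1.        ]]), 'xyz': array([ 0.47704748, -0.11701877,  0.27508017]), 'orientation': array([0.14847767, 0.98856868, 0.02601669, 0.00307878])}
```

View pics/w2.png

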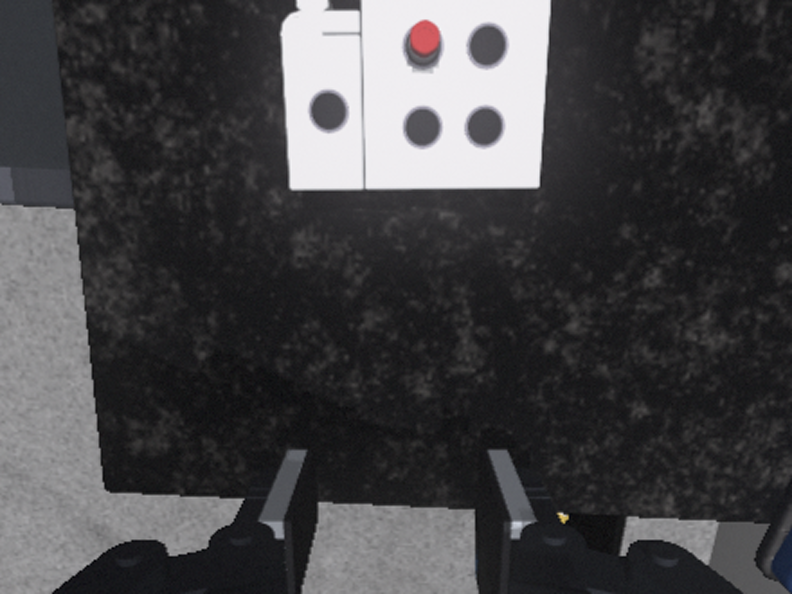

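Run:
```python
from h import *
P=vision.camera_params("wrist")
w=w2(crop([(290,189),(540,187.5),(364,189),(281,36)],1.8,(60,0)),.03,P)
t,th,e=fit([(-50,-65),(50,-65),(-20,-65)],w[:3]); print(loc(t,*T),th-T[1],e,[loc(x,*T).round(1) for x in w])
```

```text
[  19.84938767 -129.36202628] 0.003022226944244401 [0.1890461  0.03404791 0.21868628] [array([ -29.8, -194.4]), array([  70.1, -194.2]), array([  -0.2, -194.5]), array([ -30. , -139.9])]
```

In the tool's units: 0.05 m is 0.8, 0.046 m is 0.736, -0.004 rad / 3.1416 = -0.0013.

```bash
echo '{"jaw":[0.5, 0.5, 0.5, 0.5], "tx":[0.736, 0, 0, 0], "ty":[0.176, 0, 0, 0], "tz":[0.32, 0.8, 0.8, 0], "ax":[0, 0, 0, 0], "ay":[0, 0, 0, 0], "az":[-0.0013, 0, 0, 0]}' | python3 shift.py | grep -E 'pos|force|width'
python3 -c "
from h import *
go(24,-205,.011)"
```

```text
tool_pos: [0.4851, -0.1407, 0.0071]
contact_force: [0.2, 0.1, 0.6]
gripper_width: 0.502
grasp_force: 0.0
tray now [  20.2 -219.2] z 0.0071 yaw-tray 0.0054 axis [-0.01    0.0049 -0.9999] tool shift [ 0.0142  0.0039 -0.0039] F [0.2 0.1 0.6] w 0.502
```

In the tool's units: 0.01 m is 0.16, 0.006 m is 0.096.

```bash
echo '{"jaw":[0.5, 0.5, 0.5, 0.5, 0.5], "tx":[0.096, 0.096, 0.16, 0.16, 0.16], "ty":[0.032, 0, 0, 0, 0], "tz":[0, 0, 0, 0, 0], "ax":[0, 0, 0, 0, 0], "ay":[0, 0, 0, 0, 0], "az":[0, 0, 0, 0, 0]}' | python3 shift.py | grep -E 'pos|force'
python3 -c "
from h import *
go(24,-205,.011)"
echo '{"jaw":[0.5, 0.5, 0.5, 0.5, 0.5], "tx":[0.16, 0.16, 0.16, 0.16, 0], "ty":[0, 0, 0, 0, 0], "tz":[0, 0, 0, 0, 0], "ax":[0, 0, 0, 0, 0], "ay":[0, 0, 0, 0, 0], "az":[0, 0, 0, 0, 0]}' | python3 shift.py | grep -E 'pos|force'
python3 -c "
from h import *
go(24,-75,.011)"
```

```text
tool_pos: [0.4895, -0.1018, 0.0126]
contact_force: [-0.5, -2.8, 2.5]
grasp_force: 1.7
tray now [  26.8 -180.7] z 0.0126 yaw-tray 0.0038 axis [ 0.0019 -0.0012 -1.    ] tool shift [-0.0243 -0.0029  0.0017] F [-0.5 -2.8  2.5] w 0.499
tool_pos: [0.4855, -0.0606, 0.011]
contact_force: [-1.3, -0.3, -0.5]
grasp_force: 0.0
tray now [  25.2 -139.3] z 0.011 yaw-tray 0.0044 axis [-0.0016  0.0019 -1.    ] tool shift [ 0.0643 -0.0009  0.0001] F [-1.3 -0.3 -0.5] w 0.496
```

In the tool's units: 0.006 m is 0.096.

```bash
for k in 1; do echo '{"jaw":[0.5, 0.5, 0.5, 0.5], "tx":[0.096, 0.096, 0.096, 0], "ty":[0, 0, 0, 0], "tz":[0, 0, 0, 0], "ax":[0, 0, 0, 0], "ay":[0, 0, 0, 0], "az":[0, 0, 0, 0]}' | python3 shift.py | grep -E 'pos|force'; done
python3 -c "
from h import *
go(24,-75,.011)"
echo '{"jaw":[0.5, 0.5, 0.5, 0.5], "tx":[0.096, 0.096, 0.064, 0], "ty":[0, 0, 0, 0], "tz":[0, 0, 0, 0], "ax":[0, 0, 0, 0], "ay":[0, 0, 0, 0], "az":[0, 0, 0, 0]}' | python3 shift.py | grep -E 'pos|force'
python3 -c "
from h import *
go(24,-75,.011)"
```

```text
tool_pos: [0.4847, -0.0433, 0.0114]
contact_force: [0.1, -0.2, 0.2]
grasp_force: 0.0
tray now [  25.4 -122. ] z 0.0114 yaw-tray 0.0042 axis [-0.0012  0.001  -1.    ] tool shift [ 0.047  -0.0012  0.0004] F [ 0.1 -0.2  0.2] w 0.497
tool_pos: [0.4842, -0.0276, 0.0116]
contact_force: [0.2, 0.2, -0.5]
grasp_force: 0.0
tray now [  25.8 -106.2] z 0.0116 yaw-tray 0.0041 axis [-2.e-04  6.e-04 -1.e+00] tool shift [ 0.0312 -0.0016  0.0007] F [ 0.2  0.2 -0.5] w 0.501
```

In the tool's units: 0.005 m is 0.08, 0.004 m is 0.064.

```bash
echo '{"jaw":[0.5, 0.5, 0.5, 0.5], "tx":[0.08, 0.08, 0.064, 0], "ty":[0, 0, 0, 0], "tz":[0, 0, 0, 0], "ax":[0, 0, 0, 0], "ay":[0, 0, 0, 0], "az":[0, 0, 0, 0]}' | python3 shift.py | grep -E 'pos|force'
echo '{"jaw":[0.5, 0.5, 0.5], "tx":[0.064, 0.064, 0], "ty":[0, 0, 0], "tz":[0, 0, 0], "ax":[0, 0, 0], "ay":[0, 0, 0], "az":[0, 0, 0]}' | python3 shift.py | grep -E 'pos|force'
python3 -c "
from h import *
go(24,-75,.011)"
```

```text
tool_pos: [0.4834, -0.0136, 0.0117]
contact_force: [0.6, -0.5, -0.1]
grasp_force: 0.0
tool_pos: [0.4829, -0.0057, 0.0117]
contact_force: [-0.4, 0.6, 0.2]
grasp_force: 0.0
tray now [ 25.7 -84.3] z 0.0117 yaw-tray 0.0039 axis [-0.e+00  6.e-04 -1.e+00] tool shift [ 0.0093 -0.0017  0.0007] F [-0.4  0.6  0.2] w 0.501
```

In the tool's units: 0.003 m is 0.048.

```bash
echo '{"jaw":[0.5, 0.5, 0.5], "tx":[0.048, 0.048, 0], "ty":[0, 0, 0], "tz":[0, 0, 0], "ax":[0, 0, 0], "ay":[0, 0, 0], "az":[0, 0, 0]}' | python3 shift.py | grep -E 'pos|force'
echo '{"jaw":[0.5, 0.5, 0.5], "tx":[0.032, 0.032, 0], "ty":[0, 0, 0], "tz":[0, 0, 0], "ax":[0, 0, 0], "ay":[0, 0, 0], "az":[0, 0, 0]}' | python3 shift.py | grep -E 'pos|force'
python3 -c "
from h import *
go(24,-75,.011)"
```

```text
tool_pos: [0.4828, -0.0, 0.0117]
contact_force: [1.0, -1.5, -0.7]
grasp_force: 0.8
tool_pos: [0.4824, 0.004, 0.0117]
contact_force: [1.7, -1.2, -0.6]
grasp_force: 1.1
tray now [ 25.8 -74.6] z 0.0117 yaw-tray 0.0037 axis [ 3.e-04  2.e-04 -1.e+00] tool shift [-0.0004 -0.0018  0.0007] F [ 1.7 -1.2 -0.6] w 0.498
```

In the tool's units: 0.002 m is 0.032.

```bash
echo '{"jaw":[0.5, 0.5], "tx":[0.032, 0], "ty":[0, 0], "tz":[0, 0], "ax":[0, 0], "ay":[0, 0], "az":[0, 0]}' | python3 shift.py | grep -E 'pos|force'
echo '{"jaw":[0.5, 0.5], "tx":[0.032, 0], "ty":[0, 0], "tz":[0, 0], "ax":[0, 0], "ay":[0, 0], "az":[0, 0]}' | python3 shift.py | grep -E 'pos|force'
python3 -c "
from h import *
go(24,-75,.011)"
```

```text
tool_pos: [0.4824, 0.005, 0.0118]
contact_force: [1.6, -6.2, -0.7]
grasp_force: 3.2
tool_pos: [0.4824, 0.0051, 0.012]
contact_force: [0.3, -14.2, -0.2]
grasp_force: 7.0
tray now [ 25.8 -73.5] z 0.012 yaw-tray 0.0048 axis [ 3.0e-04 -6.3e-03 -1.0e+00] tool shift [-0.0015 -0.0018  0.001 ] F [  0.3 -14.2  -0.2] w 0.501
```

In the tool's units: -0.06 m is -0.96, -0.05 m is -0.8.

```bash
echo '{"jaw":[0.5, 0.5, 0.5, 0.5, 0.5], "tx":[-0.32, -0.8, -0.64, -0.96, -0.96], "ty":[0, 0, 0, 0, 0], "tz":[0, 0, -0.8, -0.96, 0], "ax":[0, 0, 0, 0, 0], "ay":[0, 0, 0, 0, 0], "az":[0, 0, 0, 0, 0]}' | python3 shift.py | grep -E 'time|pos|force'
echo '{"jaw":[0.5, 0.5, 0.5], "tx":[-0.96, -0.96, 0], "ty":[0, 0, 0], "tz":[0, 0, 0], "ax":[0, 0, 0], "ay":[0, 0, 0], "az":[0, 0, 0]}' | python3 shift.py | grep -E 'time|pos'
python3 - <<'E'
from h import *
import cv2
f=vision.grab_frame("top")[:,:,::-1]
cv2.imwrite("pics/t3.png",cv2.resize(f[210:310,155:265],None,fx=6,fy=6,interpolation=cv2.INTER_CUBIC))
E
```

```text
time: 16.15
tool_pos: [0.4979, -0.2067, 0.1097]
contact_force: [0.4, 0.4, -0.8]
grasp_force: 0.0
time: 16.52
tool_pos: [0.5022, -0.3278, 0.1047]
```

View pics/t3.png

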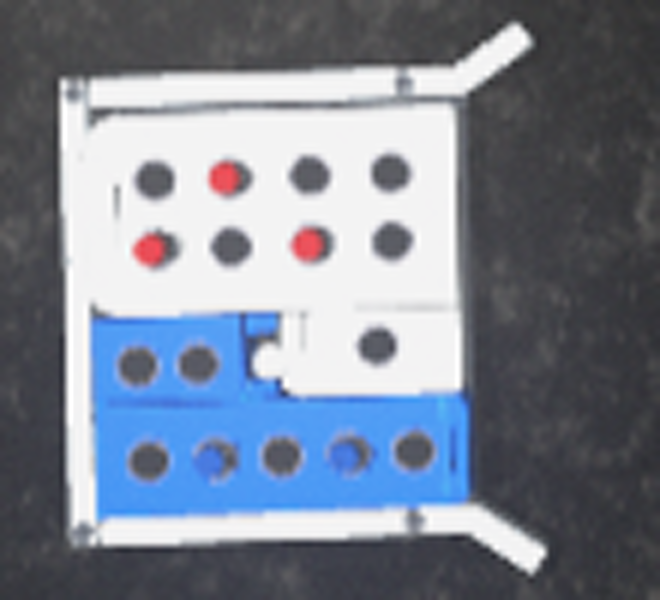

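```bash
python3 -c "
from plant import manip, vision, sensors
print(manip.job_done())"
```

```text
the job is handed in; nothing more can be done
None
```

I handed the job in at about 16.6 s of the 67 s. The last top picture shows both carriers nested, with the tongue in the notch and both against the back rim, and the robot is clear. While I was carrying the white one in, a mistyped move pressed it or a gripper finger against the mouth's flare with about 59 N at the wrist, under the 120 N limit. It would break the 40 N limit only if the judge counts that as the gripper's body. I backed off and realigned, and the stapler and pot were not touched.

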